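# Sort mixed filled bottles and jars into their packing trays

## Robot

A 7-joint arm with a two-finger parallel gripper is mounted at the origin on the work surface. World frame = base frame: x ahead of the robot, y to its left, z up, the work surface at z = 0. Lengths are in m, angles in rad, forces in N, time in s.
With the tool pointing down it reaches from about 0.35 to 0.9 m from the base axis. Payload 8.1 kg.
Tool frame: the origin (TCP) lies midway between the tips of the shut fingers; the grasp point (between the pads) lies 19 mm behind it; z points along the fingers, x is the direction in which the jaws open and shut, and the axes are right-handed (so a half turn about z gives the same grasp; the last joint's range is limited). The gripper opens to 92 mm and grips with 3 to 60 N. Pads are 19 mm wide; open, the fingers measure 130 mm over their backs; the gripper's body (75 mm by 190 mm) begins 47 mm behind the grasp point.
Start: joints at [-1.369, 0.434, 0.025, 1.573, -0.012, 1.134, -0.075], TCP at [0.188, 0.596, 0.227] pointing down, gripper open.
Joint ranges: [-2.62, 2.62], [-0.44, 2.09], [-1.27, 1.32], [0.08, 2.57], [-1.32, 4.46], [0.12, 2], [-2.74, 2.74]. Speed limits (rad/s): [2.22, 2.22, 3.01, 3.01, 3.14, 3.14, 3.14].

## Interface

Orientations are given as a rotation vector (axis times angle).
In Python, from cell import arm gives the robot as it stands.
- The arm moves only by the tool jog_arm, never from a script. Its argument "commands" is a list of rows, each an object with "translation": the shift along the tool's x, y, z in mm, a list of three; "turn": the turn, a rotation vector about the tool's x, y, z in rad, a list of three. A call has 1 to 12 rows; each row is the pose to reach, as a shift and turn from the pose commanded when the call began, along the tool's axes at that moment; what a row does not reach only later rows make up. A row lasts 1/12 s, in which the tool goes at most 41.7 mm and 7.16 degrees, less where a joint would pass 70% of its speed; a pose out of reach is approached as far as the arm can. A call with a gripper value outside its range is refused whole. "claw" is the closure, from -1 (fully open) to 1 (shut), so that 0 is half open, set as the call begins (left out, the last holds). The fingers move at their own pace and stop on an object; "grip_force" is the grip in N (left out, the last holds). Time passes only in rows, so rows that repeat a pose let the fingers close. It gives the time, the measured TCP pose, the force and the opening at its end, in the units of the state.
- arm.observe(): the state, without advancing time (a new reading comes with each control period).
- arm.get_image(name): name is "side" or "top" or "wrist"; returns the picture (480x640x3 uint8, blue, green, red); there is no depth.
- arm.camera_info(name): a dict with "vertical_fov" (degrees; the focal length in pixels is half the picture's height over the tangent of half this angle, whatever the lens; pixels are square), "cx", "cy" (the principal point, pixels), "distortion" ([k1, k2, p1, p2, k3] as OpenCV has them; the pictures are not rectified), "eye" and "rotation" of the camera in the world. Camera axes: x right, y up, looking along -z (the intrinsics and any distortion apply to the point x, -y, -z); pixel columns grow to the right and rows downward; lengths in m; the calibration is good to about 2 mm. A picture is of the moment at which its call begins: read the wrist's pose just before it. camera_info takes no time and is no camera call; for the wrist camera it gives the pose at the moment of the call.
- arm.sign_off(): hands the job in, once; it reports no verdict.
Trained networks look in the newest picture that a camera, given by its name, has taken for a name from the list of things; names that differ only in an ending like _2 or _b are one class to them, and where a whole thing is asked for, a point or a joint stands for the part that bears it (a point fixed in the world has none). Each returns a list of dicts, best first, with "confidence" (0 to 1); they miss things now and then, are a little off and sometimes report something else, mostly with a low value. They report only what shows in the picture. A call takes as long as a camera call.
- arm.trace(camera, query): "region" (480x640 bool, what is visible of it) and "box" ([left, top, width, height] in pixels, round what is visible of it).
- arm.landmark_of(camera, query): "at" ([column, row] in pixels: a listed point, or the origin of a listed thing).
The state is a dict: "clock": time; "joints": joint angles; "dq": joint speeds; "joint_efforts": joint torques, N m; "position": TCP position; "ee_rot": TCP orientation; "force": force on the tool from outside, world axes, zero at the start; "ft_torque": the same for the moment, N m; "width": opening from 0.0 (shut) to 1.0 (fully open).
Only numpy, scipy, OpenCV 4.12 (cv2) and the standard library are available. Lean on these libraries where they do the work, as an engineer would, in place of code of your own. Each camera call takes 0.05 s, during which the arm holds its last target. There are 200 camera calls.

## Task

Pack the four filled containers standing on the bench: put each one upright into the tray that already holds one of its kind (both round bottles with the round bottle, the jar with the jar, the oblong bottle with the oblong bottle). Do not knock over any container, and leave those already packed standing in their trays.

Things in the scene. Friction and masses are not known exactly. Their poses are not given: they have to be found in the camera images.
- bottle_a: First round bottle, 46 mm diameter, 100 mm tall: milky body up to 62 mm, a sloping shoulder, then a black cap 26 mm in diameter from 76 to 100 mm above the base (about 0.13 kg). Origin: centre of its underside; z up; at the start it stands loose on the bench between the robot and the trays
- bottle_b: Second bottle, the same as bottle_a: round bottle, 46 mm diameter, 100 mm tall: milky body up to 62 mm, a sloping shoulder, then a black cap 26 mm in diameter from 76 to 100 mm above the base (about 0.13 kg). Origin: centre of its underside; z up; at the start it stands loose on the bench between the robot and the trays
- jar: Squat round jar, 62 mm tall: milky body 52 mm in diameter up to 40 mm, then a black lid 54 mm in diameter from 40 to 62 mm above the base (about 0.12 kg). Origin: centre of its underside; z up; at the start it stands loose on the bench between the robot and the trays
- flask: Oblong flat bottle, body 64 mm long (its x) by 36 mm thick (its y) up to 70 mm, then a narrow neck and a black cap 24 mm in diameter from 74 to 92 mm above the base (about 0.15 kg). Origin: centre of its underside; z up; at the start it stands loose on the bench between the robot and the trays
- tray_bottles: Tray for round bottles: one of three identical low aluminium-grey open trays fixed to the bench: outside 93 mm (its x) by 208 mm (its y), walls 4 mm thick and 18 mm high, floor 4 mm thick, so 85 by 200 mm inside. It is known by what already stands in it: one round bottle near its +y end, with room for two more in a row along the tray (some 66 mm apart). Turned a little, at most 0.1 rad, from lying along y. Origin: centre of its underside, on the bench
- tray_jars: Tray for jars: one of three identical low aluminium-grey open trays fixed to the bench: outside 93 mm (its x) by 208 mm (its y), walls 4 mm thick and 18 mm high, floor 4 mm thick, so 85 by 200 mm inside. It is known by what already stands in it: one squat jar in its -y half. Turned a little, at most 0.1 rad, from lying along y. Origin: centre of its underside, on the bench
- tray_flasks: Tray for oblong bottles: one of three identical low aluminium-grey open trays fixed to the bench: outside 93 mm (its x) by 208 mm (its y), walls 4 mm thick and 18 mm high, floor 4 mm thick, so 85 by 200 mm inside. It is known by what already stands in it: one oblong bottle in its +y half, its long side along the tray. Turned a little, at most 0.1 rad, from lying along y. Origin: centre of its underside, on the bench
- packed_bottle: The round bottle, 46 mm diameter, 100 mm tall: milky body up to 62 mm, a sloping shoulder, then a black cap 26 mm in diameter from 76 to 100 mm above the base (about 0.13 kg). Origin: centre of its underside; z up; it stands loose inside its tray from the start and stays there
- packed_jar: The squat round jar, 62 mm tall: milky body 52 mm in diameter up to 40 mm, then a black lid 54 mm in diameter from 40 to 62 mm above the base (about 0.12 kg). Origin: centre of its underside; z up; it stands loose inside its tray from the start and stays there
- packed_flask: The oblong flat bottle, body 64 mm long (its x) by 36 mm thick (its y) up to 70 mm, then a narrow neck and a black cap 24 mm in diameter from 74 to 92 mm above the base (about 0.15 kg). Origin: centre of its underside; z up; it stands loose inside its tray from the start and stays there

How it is judged:
By the outcome, as a careful person would: the job done as asked, in the order asked, and still so for the second after the job is handed in, with the robot touching nothing.
It also fails if it takes over 96 s, if anything falls off the work surface, if the arm or the gripper's body presses on something with over 40 N, if the wrist force passes 120 N, or if a joint passes its speed limit or range.

## Working session

There is one attempt and no reset: what is moved stays moved. The work goes in short steps, Python scripts to look and compute and a tool call to move; the robot and the scene stay as the last step left them, time stands still between calls to the robot, and variables do not carry over. Pictures are saved under pics/ and viewed, about 12 in all and at most 16, crops included, and the job is handed in when it is done.

Besides the shell and the picture viewer there is one more tool, called as name([rows], argument=value, ...), one row to a line, values as JSON. jog_arm: Moves the arm, as the interface text tells. Its arguments: {"type":"object","properties":{"commands":{"type":"array","items":{"type":"object","properties":{"translation":{"type":"array","items":{"type":"number"}},"turn":{"type":"array","items":{"type":"number"}}}}},"claw":{"type":"number"},"grip_force":{"type":"number"}},"required":["commands"]}

```bash
mkdir -p pics; ls; cat > h.py <<'E'
import numpy as np, cv2
from cell import arm
def ray(cam,px):
    c=arm.camera_info(cam); f=240/np.tan(np.radians(c['vertical_fov'])/2)
    K=np.array([[f,0,c['cx']],[0,f,c['cy']],[0,0,1]])
    u=cv2.undistortPoints(np.array([[px]],float),K,np.array(c['distortion'],float))[0,0]
    return np.array(c['eye']),np.array(c['rotation'])@np.array([u[0],-u[1],-1])
def at(cam,px,z):
    e,d=ray(cam,px); return (e+d*(z-e[2])/d[2])[:2]
E
python3 - <<'E'
from h import *
s=arm.observe();print(s)
for c in ['top','side']:
    i=arm.get_image(c);cv2.imwrite(f'pics/{c}0.png',i);ci=arm.camera_info(c);print(c,ci)
for q in ['bottle_a','jar','flask','tray_bottles','tray_jars','tray_flasks']:
    for r in arm.landmark_of('top',q): print(q,round(r['confidence'],2),r['at'],at('top',r['at'],0).round(3))
E
```

```text
pics
{'clock': 0.0, 'joints': array([-1.36859145,  0.43522059,  0.02499854,  1.57409321, -0.01160133,
        1.13399427, -0.07508423]), 'dq': array([-0.00025981, -0.00039651,  0.00098411, -0.00172314,  0.00132357,
        0.00246027,  0.00042623]), 'joint_efforts': array([ 3.66086817e-05, -6.67846227e+01,  9.84453522e-01, -3.14441299e+01,
       -6.07317151e-02,  4.32168797e-02,  1.88557487e-04]), 'position': array([0.18748269, 0.59568451, 0.22594826]), 'ee_rot': array([ 2.53216477e+00,  1.85773094e+00, -1.83750291e-03]), 'force': array([ 0.18857186, -0.22763361, -1.28493171]), 'ft_torque': array([-0.03080064,  0.01949107,  0.00380479]), 'width': 1.0015395579370134}
top {'vertical_fov': 42.49967826755026, 'cx': 314.33641252829466, 'cy': 250.2693928840916, 'distortion': array([-0.08881279,  0.        ,  0.        ,  0.        ,  0.        ]), 'eye': array([ 0.46925903, -0.00662446,  1.21142677]), 'rotation': array([ 0.05522707, -0.03334077, -1.59152831])}
side {'vertical_fov': 42.08991780716027, 'cx': 318.7774249839281, 'cy': 229.769139029591, 'distortion': array([-0.11485289,  0.        ,  0.        ,  0.        ,  0.        ]), 'eye': array([ 0.37901495, -0.91085539,  0.86491322]), 'rotation': array([ 0.85667654, -0.07337407, -0.15865816])}Traceback (most recent call last):
  File "<stdin>", line 6, in <module>
  File "h.py", line 9, in at
    e,d=ray(cam,px); return (e+d*(z-e[2])/d[2])[:2]
                                          ~^^^
IndexError: invalid index to scalar variable.
```

Rotation is a rotation vector.

```bash
sed -i "s/np.array(c\['rotation'\])@/cv2.Rodrigues(np.array(c['rotation']))[0]@/" h.py
python3 - <<'E'
from h import *
for q in ['bottle_a','packed_bottle','jar','packed_jar','flask','packed_flask','tray_bottles','tray_jars','tray_flasks']:
    for r in arm.landmark_of('top',q): print(q,round(r['confidence'],2),np.round(r['at']),at('top',r['at'],0).round(3))
print(arm.observe()['clock'])
E
```

```text
bottle_a 0.75 [188. 308.] [0.428 0.261]
bottle_a 0.69 [368. 300.] [ 0.438 -0.093]
packed_bottle 0.67 [160. 214.] [0.616 0.315]
jar 0.67 [278. 301.] [0.44  0.084]
flask 0.74 [452. 295.] [ 0.444 -0.259]
packed_flask 0.77 [422. 204.] [ 0.625 -0.205]
packed_flask 0.71 [280. 304.] [0.433 0.079]
tray_bottles 0.85 [197. 213.] [0.616 0.24 ]
tray_jars 0.64 [313. 217.] [0.603 0.01 ]
tray_flasks 0.74 [447. 214.] [ 0.604 -0.253]
tray_flasks 0.41 [421. 204.] [ 0.624 -0.203]
0.6
```

View pics/top0.png

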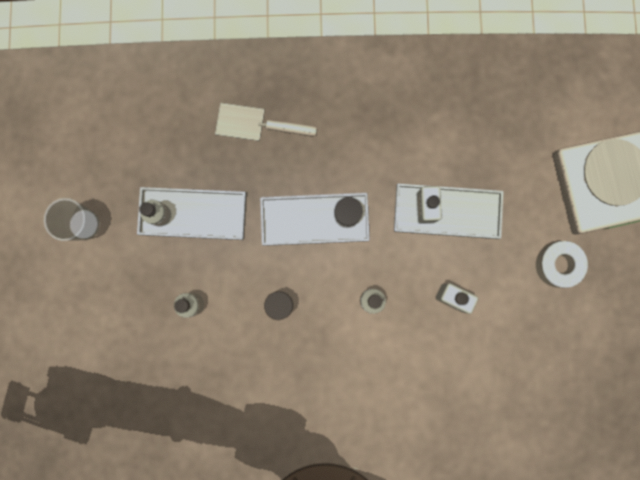

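View pics/side0.png

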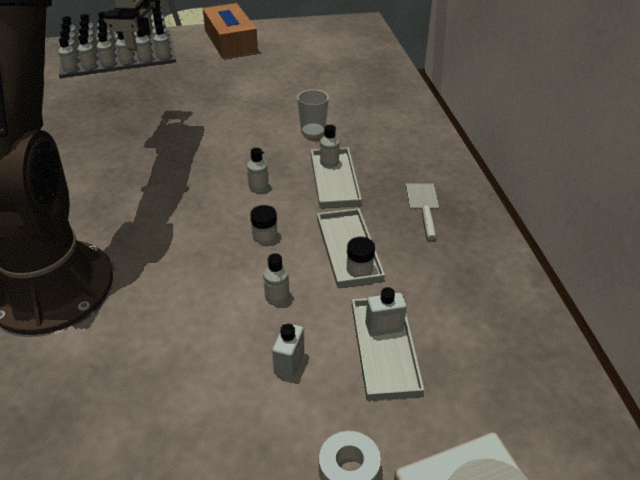

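The top view has packed bottle (150,210), jar (348,211) and flask (432,202) in the left, middle and right trays. The loose ones are bottle (185,305), jar (279,304), bottle (374,300) and flask (460,297). The side view agrees. Next I measure the caps and the tray rectangles.

```bash
cat >> h.py <<'E'
from scipy.spatial.transform import Rotation as R
def plan(p,psi,s=None):
    """shift (mm, tool axes) and turn to reach TCP p, pointing down, tool x at angle psi"""
    s=s or arm.observe(); R0=R.from_rotvec(s['ee_rot'])
    Rt=R.from_euler('z',psi)*R.from_euler('x',np.pi)
    return (R0.inv().apply(np.array(p)-s['position'])*1000).round(1),(R0.inv()*Rt).as_rotvec().round(3)
E
python3 - <<'E'
from h import *
im=arm.get_image('top'); g=im.max(2)
n,l,st,c=cv2.connectedComponentsWithStats(((g<60)).astype('uint8'))
for k in range(1,n):
    if 30<st[k,4]<3000: print('dark',st[k],c[k].round(1),[at('top',c[k],z).round(4) for z in (.062,.092,.1)])
for q in ['tray_bottles','tray_jars','tray_flasks','flask','packed_flask']:
    for r in arm.trace('top',q)[:2]:
        z=.018 if 'tray' in q else .07
        m=r['region'].astype('uint8');cs=max(cv2.findContours(m,0,2)[0],key=cv2.contourArea)
        w=np.array([at('top',p[0].astype(float),z) for p in cs],dtype='float32')*1000
        print(q,round(r['confidence'],2),r['box'],cv2.minAreaRect(w))
crop=im[170:330,120:520];cv2.imwrite('pics/crop.png',cv2.resize(crop,None,fx=2,fy=2,interpolation=2))
E
```

```text
dark [284 464  63  16 122] [311.3 468.6] [array([0.1297, 0.0227]), array([0.1386, 0.0219]), array([0.1409, 0.0217])]
tray_bottles 0.65 [137.3, 187.7, 108.3, 51.3] ((615.0316772460938, 248.39572143554688), (212.87301635742188, 97.91407012939453), 85.54938507080078)
tray_jars 0.79 [260.2, 190.8, 107.0, 56.7] ((596.6066284179688, 7.560279846191406), (96.80831146240234, 211.27206420898438), 1.29971444606781)
tray_flasks 0.88 [393.6, 182.1, 112.4, 57.5] ((607.4998168945312, -254.1439666748047), (210.80963134765625, 95.6722640991211), 85.00088500976562)
packed_flask 0.55 [413.0, 183.7, 29.4, 41.8] ((613.6356201171875, -206.09478759765625), (71.35751342773438, 43.87692642211914), 1.1752573251724243)
```

View pics/crop.png

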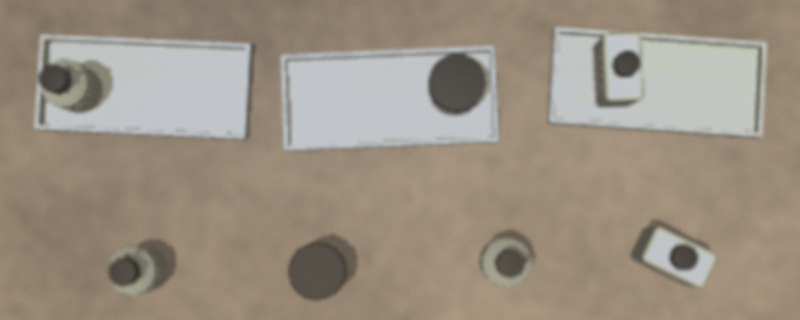

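The crop gives the tray rim corners and shows the packed flask lying across its tray, not along it as described. I compute everything from these pixels.

```bash
python3 - <<'E'
from h import *
P=lambda x,y:np.array([120+(x+.5)/2-.5,170+(y+.5)/2-.5])
for n,cs in {'bot':[(41,35),(251,42),(247,139),(35,129)],'jar':[(280,55),(493,45),(498,141),(284,151)],'fla':[(555,27),(767,41),(762,137),(549,123)]}.items():
    w=np.array([at('top',P(*c),.018) for c in cs]);d=w[0]+w[3]-w[1]-w[2]
    print(n,w.mean(0).round(4),'yaw',round(np.arctan2(-d[0],d[1]),3),np.linalg.norm(w[0]-w[1]).round(3),np.linalg.norm(w[1]-w[2]).round(3))
im=cv2.imread('pics/crop.png');g=im.max(2)
n,l,st,c=cv2.connectedComponentsWithStats((g<92).astype('uint8'))
for k in range(1,n):
    if 300<st[k,4]<6000:
        w,h=st[k,2:4]; z=.062 if w>45 else .1 
        print(st[k],c[k].round(),at('top',P(*c[k]),z).round(4),at('top',P(*c[k]),.092).round(4))
# flask body top quad
for q in [[(657,227),(714,249),(700,285),(645,258)]]:
    w=np.array([at('top',P(*p),.07) for p in q]);d=w[0]-w[1]+w[3]-w[2];print('flask body',w.mean(0),np.arctan2(d[1],d[0]))
E
```

```text
bot [0.6153 0.2487] yaw -0.065 0.209 0.095
jar [0.5981 0.0085] yaw 0.025 0.208 0.094
fla [ 0.6082 -0.2547] yaw -0.086 0.209 0.094
[614  52  25  24 444] [626.  64.] [ 0.6157 -0.2082] [ 0.6168 -0.2097]
[ 431   54   53   59 2441] [457.  83.] [ 0.6056 -0.0559] [ 0.6021 -0.0546]
[ 40  65  32  29 695] [56. 79.] [0.6141 0.3115] [0.6151 0.3137]
[ 290  241   58   57 2503] [318. 270.] [0.4344 0.0766] [0.4353 0.0744]
[671 246  25  22 441] [683. 257.] [ 0.4399 -0.2544] [ 0.4397 -0.2562]
[497 250  28  25 536] [510. 262.] [ 0.4388 -0.0982] [ 0.4386 -0.0989]
[110 256  31  28 648] [125. 271.] [0.438  0.2489] [0.4378 0.2508]
flask body [ 0.44114566 -0.25749686] 1.1366332799737957
```

```bash
python3 - <<'E'
from h import *
print(plan([.438,.2505,.20],-.065))
E
```

```text
(array([-254.6,  342.6,   26.8]), array([-0.   , -0.   ,  1.331]))
```

jog_arm([
  {"translation":[-127,171,13],"turn":[0,0,0.66]},
  {"translation":[-127,171,13],"turn":[0,0,0.66]},
  {"translation":[-127,171,13],"turn":[0,0,0.66]},
  {"translation":[-254.6,342.6,26.8],"turn":[0,0,1.331]},
  {"translation":[-254.6,342.6,26.8],"turn":[0,0,1.331]},
  {"translation":[-254.6,342.6,26.8],"turn":[0,0,1.331]},
  {"translation":[-254.6,342.6,26.8],"turn":[0,0,1.331]},
  {"translation":[-254.6,342.6,26.8],"turn":[0,0,1.331]},
  {"translation":[-254.6,342.6,26.8],"turn":[0,0,1.331]},
  {"translation":[-254.6,342.6,26.8],"turn":[0,0,1.331]},
  {"translation":[-254.6,342.6,26.8],"turn":[0,0,1.331]},
  {"translation":[-254.6,342.6,26.8],"turn":[0,0,1.331]},
], claw=-1, grip_force=20)

```text
clock: 1.9
position: [0.4403, 0.2466, 0.2002]
ee_rot: [3.138, -0.12, 0.002]
force: [-1.0, -0.3, -0.5]
width: 1.0
```

```bash
python3 - <<'E'
from h import *
cv2.imwrite('pics/w1.png',arm.get_image('wrist'))
for r in arm.landmark_of('wrist','bottle_a'): print(r, at('wrist',r['at'],0))
s=arm.observe();print(s['position'],s['clock'],s['joints'],plan([.438,.2505,.039],-.065))
E
```

```text
{'at': [320.8, 200.4], 'confidence': 0.6} [0.43617279 0.25849318]
[0.43787908 0.25076207 0.19999297] 2.0 [-0.97069537  0.27226145  0.43233542  1.92445087 -0.13725271  0.973128
 -0.53880046] (array([  0.2,   0.3, 161. ]), array([-0.   ,  0.   ,  0.001]))
```

View pics/w1.png

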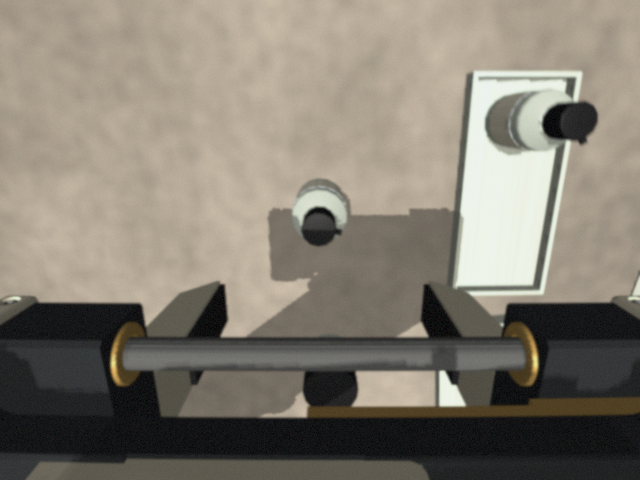

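The wrist view shows the bottle cap at (319,228), the base near (320,200) and the packed bottle in its tray at the upper right. I check the base and cap in world coordinates.

```bash
python3 - <<'E'
from h import *
print(at('wrist',(318,232),.1),at('wrist',(318,224),.1), at('wrist',(321,213),.062),at('wrist',(574,122),.104))
E
```

```text
[0.43474472 0.25629357] [0.43515381 0.26228025] [0.43696413 0.26097948] [0.608644   0.32240156]
```

jog_arm([
  {"translation":[-1.3,-6.2,30]},
  {"translation":[-1.3,-6.2,60]},
  {"translation":[-1.3,-6.2,90]},
  {"translation":[-1.3,-6.2,120]},
  {"translation":[-1.3,-6.2,145]},
  {"translation":[-1.3,-6.2,160]},
  {"translation":[-1.3,-6.2,160]},
  {"translation":[-1.3,-6.2,160]},
])

```text
schema error: expected keys translation, turn
```

jog_arm([
  {"translation":[0,0,0]},
  {"translation":[0,0,0]},
  {"translation":[0,0,0]},
  {"translation":[0,0,0]},
  {"translation":[0,0,0]},
  {"translation":[0,0,0]},
  {"translation":[0,0,0]},
  {"translation":[0,0,0]},
], claw=1)

```text
schema error: expected keys translation, turn
```

```bash
python3 - <<'E'
from h import *
s=arm.observe();print(s['position'],s['clock'],s['width'],s['force'])
p=s['position']
print(plan(p+[0,0,.14],-.065)[0],plan([.615,.2485,p[2]+.14],-.065)[0],plan([.615,.2485,p[2]+.006],-.065))
for r in arm.landmark_of('top','packed_bottle')[:3]: print(r, at('top',r['at'],0))
E
```

```text
[0.43787908 0.25076207 0.19999297] 2.0 0.9999688707931663 [-0.27768387  0.10414727 -0.54341843]
[-0.0e+00 -1.0e-01 -1.4e+02] [ 176.9   -9.1 -140. ] (array([176.9,  -9.1,  -6. ]), array([-0.   ,  0.   ,  0.001]))
{'at': [159.9, 215.0], 'confidence': 0.81} [0.61460724 0.31557213]
{'at': [443.5, 211.0], 'confidence': 0.47} [ 0.60978976 -0.2472745 ]
```

Turn is required in each row. I'll resend.

jog_arm([
  {"translation":[-1.3,-6.2,30],"turn":[0,0,0]},
  {"translation":[-1.3,-6.2,60],"turn":[0,0,0]},
  {"translation":[-1.3,-6.2,90],"turn":[0,0,0]},
  {"translation":[-1.3,-6.2,120],"turn":[0,0,0]},
  {"translation":[-1.3,-6.2,145],"turn":[0,0,0]},
  {"translation":[-1.3,-6.2,160],"turn":[0,0,0]},
  {"translation":[-1.3,-6.2,160],"turn":[0,0,0]},
  {"translation":[-1.3,-6.2,160],"turn":[0,0,0]},
])

```text
clock: 2.72
position: [0.436, 0.2579, 0.0396]
ee_rot: [3.14, -0.097, -0.003]
force: [-0.4, -0.4, -0.6]
width: 1.001
```

jog_arm([
  {"translation":[0,0,0],"turn":[0,0,0]},
  {"translation":[0,0,0],"turn":[0,0,0]},
  {"translation":[0,0,0],"turn":[0,0,0]},
  {"translation":[0,0,0],"turn":[0,0,0]},
  {"translation":[0,0,0],"turn":[0,0,0]},
  {"translation":[0,0,0],"turn":[0,0,0]},
  {"translation":[0,0,0],"turn":[0,0,0]},
  {"translation":[0,0,0],"turn":[0,0,0]},
], claw=1)

```text
clock: 3.38
position: [0.4372, 0.2568, 0.04]
ee_rot: [-3.14, 0.102, -0.0]
force: [-0.7, -1.3, 1.5]
width: 0.5
```

```bash
python3 - <<'E'
from h import *
s=arm.observe();print(s['position'],s['clock'],s['width'],s['force'])
p=s['position']
print(plan(p+[0,0,.14],-.065)[0],plan([.615,.2485,p[2]+.14],-.065)[0],plan([.615,.2485,p[2]+.006],-.065))
E
```

```text
[0.43715241 0.25679702 0.04002879] 3.3833 0.4998256914643231 [-0.73162765 -1.25115162  1.50531638]
[   0.   -0. -140.] [ 178.    -3.3 -140. ] (array([178. ,  -3.3,  -6. ]), array([-0., -0., -0.]))
```

jog_arm([
  {"translation":[0,0,-15],"turn":[0,0,0]},
  {"translation":[0,0,-45],"turn":[0,0,0]},
  {"translation":[0,0,-80],"turn":[0,0,0]},
  {"translation":[20,0,-95],"turn":[0,0,0]},
  {"translation":[50,-1,-95],"turn":[0,0,0]},
  {"translation":[85,-2,-95],"turn":[0,0,0]},
  {"translation":[120,-3,-95],"turn":[0,0,0]},
  {"translation":[150,-3.3,-95],"turn":[0,0,0]},
  {"translation":[170,-3.3,-85],"turn":[0,0,0]},
  {"translation":[178,-3.3,-70],"turn":[0,0,0]},
  {"translation":[178,-3.3,-50],"turn":[0,0,0]},
  {"translation":[178,-3.3,-40],"turn":[0,0,0]},
])

```text
clock: 4.38
position: [0.6141, 0.2475, 0.0772]
ee_rot: [3.138, -0.103, -0.004]
force: [-1.4, 0.5, -2.1]
width: 0.494
```

```bash
python3 - <<'E'
from h import *
cv2.imwrite('pics/w2.png',arm.get_image('wrist'))
s=arm.observe();print(s['position'],s['width'],s['force'],plan([.615,.2485,.045],-.065))
E
```

```text
[0.61266062 0.24758169 0.07583599] 0.4932092956141323 [-1.66772218  0.22180924 -2.74277408] (array([ 2.4, -1.2, 30.8]), array([ 0.003,  0.005, -0.   ]))
```

View pics/w2.png

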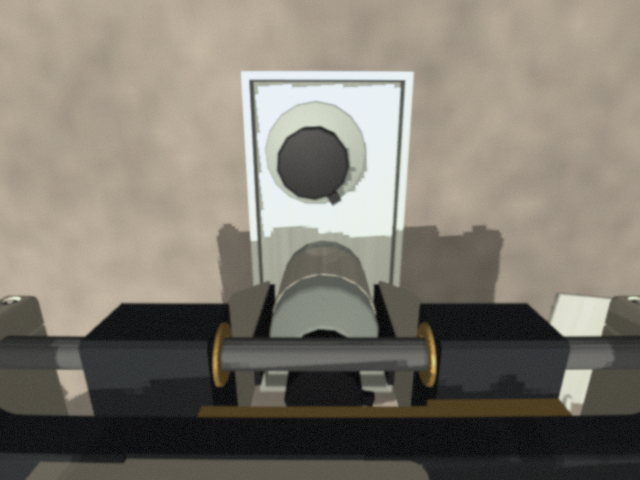

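jog_arm([
  {"translation":[0,0,12],"turn":[0,0,0]},
  {"translation":[0,0,22],"turn":[0,0,0]},
  {"translation":[0,0,30],"turn":[0,0,0]},
  {"translation":[0,0,35],"turn":[0,0,0]},
  {"translation":[0,0,35],"turn":[0,0,0]},
  {"translation":[0,0,35],"turn":[0,0,0]},
])

```text
clock: 4.93
position: [0.615, 0.2486, 0.0451]
ee_rot: [-3.14, 0.102, -0.0]
force: [-1.0, -0.5, -1.3]
width: 0.497
```

```bash
python3 - <<'E'
from h import *
s=arm.observe();print(s['position'],s['width'],s['force'],s['clock'],plan([.615,.2485,.044],-.065))
E
```

```text
[0.61495985 0.24857021 0.04506832] 0.4973728666527173 [-0.96474026 -0.5285403  -1.32936032] 4.9333 (array([0. , 0.1, 1.1]), array([-0., -0.,  0.]))
```

jog_arm([
  {"translation":[0,0,1],"turn":[0,0,0]},
  {"translation":[0,0,1],"turn":[0,0,0]},
  {"translation":[0,0,1],"turn":[0,0,0]},
  {"translation":[0,0,1],"turn":[0,0,0]},
  {"translation":[0,0,1],"turn":[0,0,0]},
  {"translation":[0,0,-10],"turn":[0,0,0]},
  {"translation":[0,0,-40],"turn":[0,0,0]},
  {"translation":[0,0,-80],"turn":[0,0,0]},
  {"translation":[0,0,-110],"turn":[0,0,0]},
], claw=-1)

```text
clock: 5.68
position: [0.6154, 0.2483, 0.1582]
ee_rot: [-3.14, 0.103, -0.002]
force: [1.8, -0.1, -0.3]
width: 0.997
```

```bash
python3 - <<'E'
from h import *
s=arm.observe();s['position']=np.array([.615,.2485,.155]);s['ee_rot']=(R.from_euler('z',-.065)*R.from_euler('x',np.pi)).as_rotvec()
print(plan([.435,.079,.17],-.065,s), plan([.438,-.096,.17],-.065,s))
E
```

```text
(array([-168.6,  180.8,  -15. ]), array([ 0., -0., -0.])) (array([-154.2,  355.3,  -15. ]), array([ 0., -0., -0.]))
```

jog_arm([
  {"translation":[-40,20,-15],"turn":[0,0,0]},
  {"translation":[-70,50,-15],"turn":[0,0,0]},
  {"translation":[-95,85,-15],"turn":[0,0,0]},
  {"translation":[-120,115,-15],"turn":[0,0,0]},
  {"translation":[-145,145,-15],"turn":[0,0,0]},
  {"translation":[-162,170,-15],"turn":[0,0,0]},
  {"translation":[-168.6,180.8,-15],"turn":[0,0,0]},
  {"translation":[-168.6,180.8,-15],"turn":[0,0,0]},
  {"translation":[-168.6,180.8,-15],"turn":[0,0,0]},
])

```text
clock: 6.43
position: [0.4356, 0.0792, 0.1709]
ee_rot: [-3.138, 0.104, -0.003]
force: [0.1, 0.3, -0.0]
width: 1.0
```

```bash
python3 - <<'E'
from h import *
cv2.imwrite('pics/w3.png',arm.get_image('wrist'))
for r in arm.landmark_of('wrist','jar')[:2]: print(r, at('wrist',r['at'],0))
s=arm.observe();print(s['position'],s['clock'])
print([at('wrist',(u,v),.062).round(4) for u,v in [(320,200),(320,240),(360,240)]])
E
```

```text
{'at': [318.7, 214.6], 'confidence': 0.93} [0.43262433 0.08118587]
[0.4361588  0.08016774 0.17047027] 6.5333
[array([0.436 , 0.1074]), array([0.434 , 0.0769]), array([0.464 , 0.0749])]
```

View pics/w3.png

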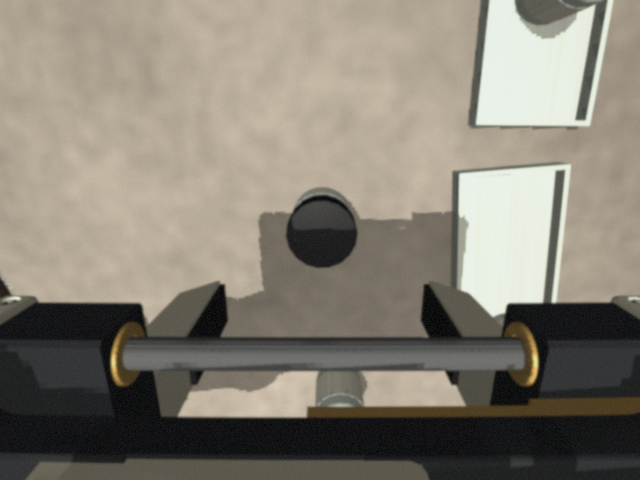

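The lid is centred at (322,232), which gives about (0.4355, 0.082). I go down and grip the lid.

jog_arm([
  {"translation":[0.5,-3,30],"turn":[0,0,0]},
  {"translation":[0.5,-3,60],"turn":[0,0,0]},
  {"translation":[0.5,-3,90],"turn":[0,0,0]},
  {"translation":[0.5,-3,115],"turn":[0,0,0]},
  {"translation":[0.5,-3,130],"turn":[0,0,0]},
  {"translation":[0.5,-3,137],"turn":[0,0,0]},
  {"translation":[0.5,-3,137],"turn":[0,0,0]},
])

```text
clock: 7.12
position: [0.4355, 0.0825, 0.0315]
ee_rot: [3.139, -0.101, -0.004]
force: [-0.1, 0.1, 1.2]
width: 0.996
```

jog_arm([
  {"translation":[0,0,0],"turn":[0,0,0]},
  {"translation":[0,0,0],"turn":[0,0,0]},
  {"translation":[0,0,0],"turn":[0,0,0]},
  {"translation":[0,0,0],"turn":[0,0,0]},
  {"translation":[0,0,0],"turn":[0,0,0]},
  {"translation":[0,0,0],"turn":[0,0,0]},
  {"translation":[0,0,0],"turn":[0,0,0]},
], claw=1)

```text
clock: 7.7
position: [0.4357, 0.0821, 0.0332]
ee_rot: [-3.14, 0.102, -0.001]
force: [-1.2, -0.5, 4.1]
width: 0.586
```

```bash
python3 - <<'E'
from h import *
s=arm.observe();print(s['position'],s['clock'],s['width'],s['force'])
p=s['position']
print(plan([.597,.0535,.073],-.065))
E
```

```text
[0.43566722 0.08214499 0.03324623] 7.7 0.585826120318747 [-1.19652658 -0.46365543  4.14893583]
(array([162.9,  18.1, -39.7]), array([-0., -0., -0.]))
```

jog_arm([
  {"translation":[0,0,-15],"turn":[0,0,0]},
  {"translation":[0,0,-45],"turn":[0,0,0]},
  {"translation":[15,2,-70],"turn":[0,0,0]},
  {"translation":[45,6,-75],"turn":[0,0,0]},
  {"translation":[80,10,-75],"turn":[0,0,0]},
  {"translation":[115,14,-75],"turn":[0,0,0]},
  {"translation":[145,17,-75],"turn":[0,0,0]},
  {"translation":[160,18,-70],"turn":[0,0,0]},
  {"translation":[163,18,-55],"turn":[0,0,0]},
  {"translation":[163,18,-45],"turn":[0,0,0]},
  {"translation":[163,18,-40],"turn":[0,0,0]},
  {"translation":[163,18,-40],"turn":[0,0,0]},
])

```text
clock: 8.7
position: [0.5951, 0.0535, 0.0714]
ee_rot: [3.139, -0.102, -0.006]
force: [-0.2, -0.3, -1.4]
width: 0.583
```

jog_arm([
  {"translation":[0,0,12],"turn":[0,0,0]},
  {"translation":[0,0,24],"turn":[0,0,0]},
  {"translation":[0,0,31],"turn":[0,0,0]},
  {"translation":[0,0,35],"turn":[0,0,0]},
  {"translation":[0,0,35],"turn":[0,0,0]},
  {"translation":[0,0,36],"turn":[0,0,0]},
  {"translation":[0,0,36],"turn":[0,0,0]},
])

```text
clock: 9.28
position: [0.5971, 0.0535, 0.0368]
ee_rot: [-3.14, 0.102, -0.0]
force: [-0.5, 0.1, -1.4]
width: 0.587
```

```bash
python3 - <<'E'
from h import *
s=arm.observe();print(s['position'],s['clock'],s['width'],s['force'])
i=arm.get_image('side');cv2.imwrite('pics/s1.png',i)
E
```

```text
[0.5971157  0.05345869 0.03682969] 9.2833 0.5871736296410554 [-0.48107126  0.12133331 -1.41751446]
```

View pics/s1.png

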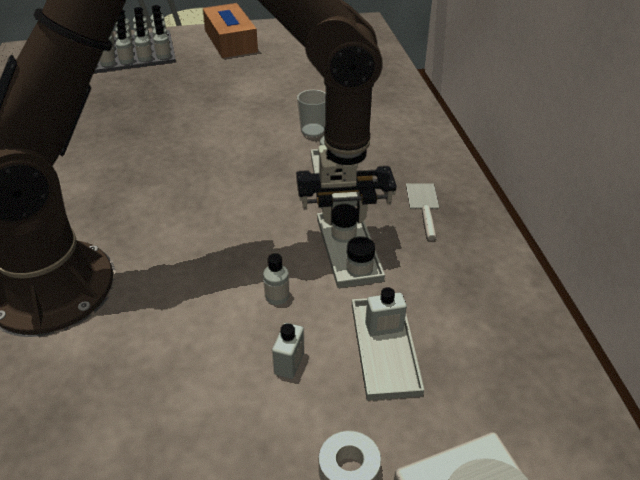

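The side view shows the jar in the jar tray behind the packed jar at (361,255), with all else standing. I release and go to bottle_b.

```bash
python3 - <<'E'
from h import *
s=arm.observe()
print(plan([.438,-.096,.2],-.065,s))
E
```

```text
(array([-149.1,  159.4, -163.1]), array([-0., -0., -0.]))
```

jog_arm([
  {"translation":[0,0,0],"turn":[0,0,0]},
  {"translation":[0,0,0],"turn":[0,0,0]},
  {"translation":[0,0,0],"turn":[0,0,0]},
  {"translation":[0,0,0],"turn":[0,0,0]},
  {"translation":[0,0,0],"turn":[0,0,0]},
  {"translation":[0,0,-10],"turn":[0,0,0]},
  {"translation":[0,0,-40],"turn":[0,0,0]},
  {"translation":[0,0,-80],"turn":[0,0,0]},
  {"translation":[0,0,-120],"turn":[0,0,0]},
], claw=-1)

```text
clock: 10.08
position: [0.5962, 0.0531, 0.1584]
ee_rot: [3.139, -0.103, -0.003]
force: [1.9, 1.1, 0.6]
width: 1.002
```

jog_arm([
  {"translation":[-30,20,-30],"turn":[0,0,0]},
  {"translation":[-60,50,-43],"turn":[0,0,0]},
  {"translation":[-90,85,-43],"turn":[0,0,0]},
  {"translation":[-115,115,-43],"turn":[0,0,0]},
  {"translation":[-135,140,-43],"turn":[0,0,0]},
  {"translation":[-149,159,-43],"turn":[0,0,0]},
  {"translation":[-149,159,-43],"turn":[0,0,0]},
  {"translation":[-149,159,-43],"turn":[0,0,0]},
])

```text
clock: 10.75
position: [0.4375, -0.0965, 0.2009]
ee_rot: [-3.139, 0.107, -0.002]
force: [0.3, 0.7, 0.8]
width: 0.999
```

```bash
python3 - <<'E'
from h import *
cv2.imwrite('pics/w4.png',arm.get_image('wrist'))
for r in arm.landmark_of('wrist','bottle_b')[:2]: print(r, at('wrist',r['at'],0))
s=arm.observe();print(s['position'],s['clock'])
print([at('wrist',(u,v),.1).round(4) for u,v in [(320,200),(320,240),(360,240)]])
E
```

```text
{'at': [323.3, 205.3], 'confidence': 0.55} [ 0.43954538 -0.09232066]
[ 0.4388256  -0.09493593  0.20045498] 10.85
[array([ 0.4389, -0.0661]), array([ 0.4369, -0.0957]), array([ 0.466 , -0.0976])]
```

View pics/w4.png

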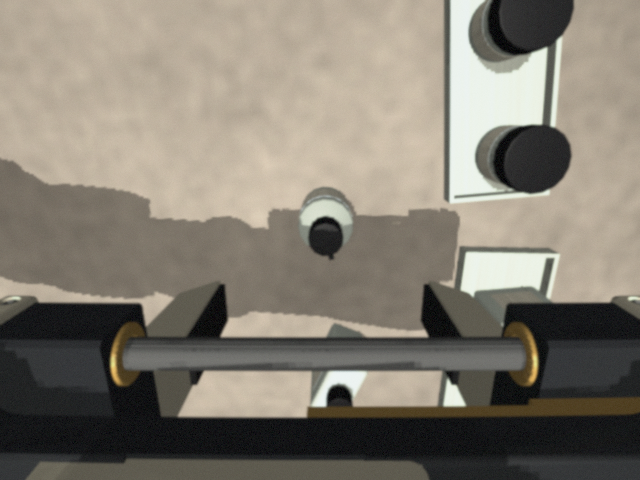

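The cap at (325,238) gives about (0.440, -0.0945), and both jars are standing in their tray. I pick bottle_b.

jog_arm([
  {"translation":[2,-1,30],"turn":[0,0,0]},
  {"translation":[2,-1,60],"turn":[0,0,0]},
  {"translation":[2,-1,90],"turn":[0,0,0]},
  {"translation":[2,-1,120],"turn":[0,0,0]},
  {"translation":[2,-1,145],"turn":[0,0,0]},
  {"translation":[2,-1,160],"turn":[0,0,0]},
  {"translation":[2,-1,160],"turn":[0,0,0]},
  {"translation":[2,-1,160],"turn":[0,0,0]},
])

```text
clock: 11.52
position: [0.4403, -0.094, 0.0394]
ee_rot: [3.14, -0.1, -0.003]
force: [0.2, -0.5, 1.6]
width: 0.999
```

jog_arm([
  {"translation":[0,0,0],"turn":[0,0,0]},
  {"translation":[0,0,0],"turn":[0,0,0]},
  {"translation":[0,0,0],"turn":[0,0,0]},
  {"translation":[0,0,0],"turn":[0,0,0]},
  {"translation":[0,0,0],"turn":[0,0,0]},
  {"translation":[0,0,0],"turn":[0,0,0]},
  {"translation":[0,0,0],"turn":[0,0,0]},
  {"translation":[0,0,0],"turn":[0,0,0]},
], claw=1)

```text
clock: 12.18
position: [0.44, -0.0946, 0.04]
ee_rot: [-3.14, 0.102, 0.0]
force: [-0.4, 0.4, 2.7]
width: 0.494
```

```bash
python3 - <<'E'
from h import *
s=arm.observe();print(s['position'],s['clock'],s['width'],s['force'])
print(plan([.611,.180,.08],-.065))
for r in arm.landmark_of('top','packed_bottle')[:4]: print(r, at('top',r['at'],.004))
E
```

```text
[ 0.44004838 -0.09464021  0.03999706] 12.1833 0.4941758033974614 [-0.43634528  0.39155254  2.67257598]
(array([ 152.7, -285.2,  -40. ]), array([-0.,  0., -0.]))
{'at': [159.9, 215.0], 'confidence': 0.81} [0.61412731 0.31450827]
{'at': [443.5, 211.0], 'confidence': 0.47} [ 0.60932575 -0.2464799 ]
```

jog_arm([
  {"translation":[0,0,-15],"turn":[0,0,0]},
  {"translation":[0,0,-45],"turn":[0,0,0]},
  {"translation":[0,0,-80],"turn":[0,0,0]},
  {"translation":[5,-10,-110],"turn":[0,0,0]},
  {"translation":[20,-40,-120],"turn":[0,0,0]},
  {"translation":[36,-70,-120],"turn":[0,0,0]},
  {"translation":[54,-102,-120],"turn":[0,0,0]},
  {"translation":[72,-134,-120],"turn":[0,0,0]},
  {"translation":[90,-166,-120],"turn":[0,0,0]},
  {"translation":[108,-200,-120],"turn":[0,0,0]},
  {"translation":[125,-232,-120],"turn":[0,0,0]},
  {"translation":[140,-260,-120],"turn":[0,0,0]},
])

```text
clock: 13.23
position: [0.5973, 0.1584, 0.1594]
ee_rot: [-3.14, 0.1, 0.001]
force: [-0.6, 0.2, -0.5]
width: 0.499
```

jog_arm([
  {"translation":[8,-15,0],"turn":[0,0,0]},
  {"translation":[12.5,-25,0],"turn":[0,0,0]},
  {"translation":[12.5,-25,15],"turn":[0,0,0]},
  {"translation":[12.5,-25,40],"turn":[0,0,0]},
  {"translation":[12.5,-25,65],"turn":[0,0,0]},
  {"translation":[12.5,-25,80],"turn":[0,0,0]},
  {"translation":[12.5,-25,80],"turn":[0,0,0]},
])

```text
clock: 13.82
position: [0.608, 0.1782, 0.0764]
ee_rot: [3.137, -0.104, -0.009]
force: [0.1, 0.2, -1.0]
width: 0.494
```

```bash
python3 - <<'E'
from h import *
cv2.imwrite('pics/w5.png',arm.get_image('wrist'))
s=arm.observe();print(s['position'],s['clock'],s['width'],s['force'])
E
```

```text
[0.60925284 0.17848299 0.07843905] 13.8667 0.49905730846975127 [ 0.54947057 -0.60868453 -0.54860536]
```

View pics/w5.png

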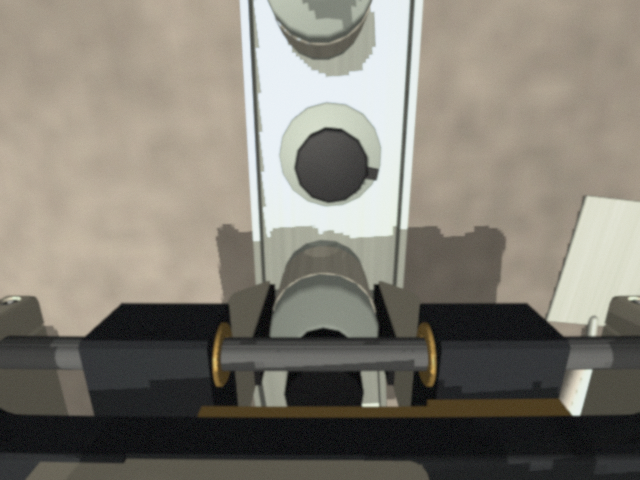

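Both placed bottles stand and the held one is centred in line with them. I lower and release.

jog_arm([
  {"translation":[0,0,12],"turn":[0,0,0]},
  {"translation":[0,0,22],"turn":[0,0,0]},
  {"translation":[0,0,30],"turn":[0,0,0]},
  {"translation":[0,0,35],"turn":[0,0,0]},
  {"translation":[0,0,36],"turn":[0,0,0]},
  {"translation":[0,0,36],"turn":[0,0,0]},
  {"translation":[0,0,36],"turn":[0,0,0]},
])

```text
clock: 14.45
position: [0.611, 0.1798, 0.044]
ee_rot: [-3.14, 0.102, -0.0]
force: [1.1, 0.4, -1.7]
width: 0.5
```

jog_arm([
  {"translation":[0,0,0],"turn":[0,0,0]},
  {"translation":[0,0,0],"turn":[0,0,0]},
  {"translation":[0,0,0],"turn":[0,0,0]},
  {"translation":[0,0,0],"turn":[0,0,0]},
  {"translation":[0,0,0],"turn":[0,0,0]},
  {"translation":[0,0,-10],"turn":[0,0,0]},
  {"translation":[0,0,-40],"turn":[0,0,0]},
  {"translation":[0,0,-80],"turn":[0,0,0]},
  {"translation":[0,0,-120],"turn":[0,0,0]},
  {"translation":[0,0,-120],"turn":[0,0,0]},
], claw=-1)

```text
clock: 15.28
position: [0.6152, 0.1801, 0.1728]
ee_rot: [-3.136, 0.103, -0.018]
force: [1.3, -0.4, -0.3]
width: 1.004
```

```bash
python3 - <<'E'
from h import *
s=arm.observe();print(s['position'],s['clock'],s['width'],plan([.4405,-.256,.2],-.434,s))
E
```

```text
[0.61520078 0.18012365 0.17281715] 15.2833 1.0039714379325992 (array([-145.3,  446.5,  -30.9]), array([-0.007, -0.01 ,  0.368]))
```

jog_arm([
  {"translation":[-20,20,-20],"turn":[0,0,0]},
  {"translation":[-50,50,-36],"turn":[0,0,0]},
  {"translation":[-75,85,-36],"turn":[0,0,-0.0]},
  {"translation":[-100,120,-36],"turn":[0,0,0.05]},
  {"translation":[-120,160,-36],"turn":[0,0,0.1]},
  {"translation":[-135,200,-36],"turn":[0,0,0.15]},
  {"translation":[-142,240,-36],"turn":[0,0,0.2]},
  {"translation":[-142,280,-36],"turn":[0,0,0.25]},
  {"translation":[-142,320,-36],"turn":[0,0,0.3]},
  {"translation":[-142,360,-36],"turn":[0,0,0.369]},
  {"translation":[-142,400,-36],"turn":[0,0,0.369]},
  {"translation":[-142,425,-36],"turn":[0,0,0.369]},
])

```text
clock: 16.28
position: [0.4405, -0.2394, 0.2011]
ee_rot: [3.066, -0.682, 0.003]
force: [0.4, 0.1, -0.9]
width: 1.0
```

```bash
python3 - <<'E'
from h import *
for i in range(3): arm.observe()
arm.get_image('side'); s=arm.observe();print(s['position'],s['clock'],plan([.4405,-.256,.2],-.434,s))
E
```

```text
[ 0.43987236 -0.24384497  0.20155582] 16.3333 (array([ 5.8, 10.7,  1.6]), array([ 0.003, -0.004, -0.008]))
```

jog_arm([
  {"translation":[7.5,19.6,0],"turn":[0,0,0]},
  {"translation":[7.5,19.6,0],"turn":[0,0,0]},
  {"translation":[7.5,19.6,0],"turn":[0,0,0]},
  {"translation":[7.5,19.6,0],"turn":[0,0,0]},
])

```text
clock: 16.67
position: [0.4401, -0.2554, 0.2002]
ee_rot: [-3.067, 0.676, -0.0]
force: [-0.5, 1.1, -0.7]
width: 1.0
```

```bash
python3 - <<'E'
from h import *
cv2.imwrite('pics/w6.png',arm.get_image('wrist'))
s=arm.observe();print(s['position'],s['clock'],plan([.4405,-.256,.2],-.434,s))
for r in arm.landmark_of('wrist','flask')[:2]: print(r, at('wrist',r['at'],0))
print([at('wrist',(u,v),.092).round(4) for u,v in [(320,200),(320,240),(360,240)]])
E
```

```text
[ 0.44026616 -0.25501465  0.20008586] 16.7167 (array([0.6, 0.8, 0.1]), array([-0.001,  0.   ,  0.001]))
{'at': [321.9, 207.5], 'confidence': 0.74} [ 0.4392742  -0.25345688]
[array([ 0.4496, -0.2289]), array([ 0.4367, -0.2566]), array([ 0.464 , -0.2692])]
```

View pics/w6.png

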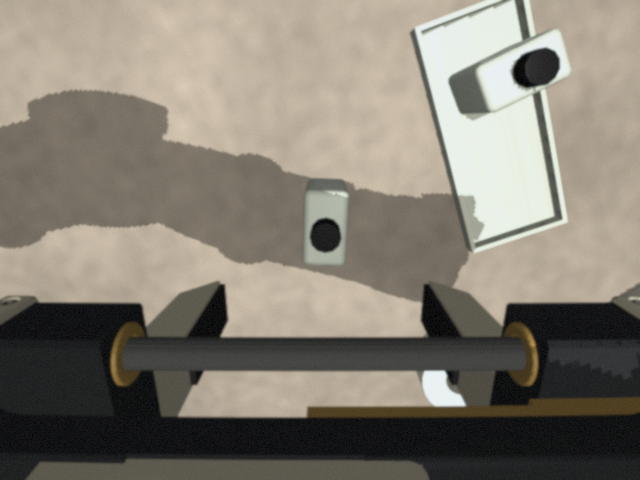

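The flask is nearly aligned, with its cap at (325,236) giving about (0.4408, -0.255). It needs a small turn of +0.04, then I go down and grip.

jog_arm([
  {"translation":[0,0,30],"turn":[0,0,0.04]},
  {"translation":[0,0,60],"turn":[0,0,0.04]},
  {"translation":[0,0,90],"turn":[0,0,0.04]},
  {"translation":[0,0,120],"turn":[0,0,0.04]},
  {"translation":[0,0,145],"turn":[0,0,0.04]},
  {"translation":[0,0,160],"turn":[0,0,0.04]},
  {"translation":[0,0,163],"turn":[0,0,0.04]},
  {"translation":[0,0,163],"turn":[0,0,0.04]},
])

```text
clock: 17.43
position: [0.4397, -0.2551, 0.0364]
ee_rot: [-3.054, 0.736, 0.003]
force: [0.6, -0.0, 0.3]
width: 1.0
```

jog_arm([
  {"translation":[0,0,0],"turn":[0,0,0]},
  {"translation":[0,0,0],"turn":[0,0,0]},
  {"translation":[0,0,0],"turn":[0,0,0]},
  {"translation":[0,0,0],"turn":[0,0,0]},
  {"translation":[0,0,0],"turn":[0,0,0]},
  {"translation":[0,0,0],"turn":[0,0,0]},
  {"translation":[0,0,0],"turn":[0,0,0]},
  {"translation":[0,0,0],"turn":[0,0,0]},
  {"translation":[0,0,0],"turn":[0,0,0]},
], claw=1)

```text
clock: 18.18
position: [0.4401, -0.256, 0.0369]
ee_rot: [3.054, -0.738, 0.0]
force: [1.1, -1.2, -0.3]
width: 0.396
```

```bash
python3 - <<'E'
from h import *
s=arm.observe();print(s['position'],s['clock'],s['width'],s['force'])
print(plan([.604,-.3025,s['position'][2]+.04],-.086))
E
```

```text
[ 0.44013393 -0.25601812  0.03694439] 18.1833 0.3962676881062762 [ 1.0815537  -1.22236446 -0.28106919]
(array([167. , -33.5, -40. ]), array([ 0.   , -0.   , -0.388]))
```

jog_arm([
  {"translation":[0,0,-15],"turn":[0,0,0]},
  {"translation":[0,0,-45],"turn":[0,0,0]},
  {"translation":[12,-2,-70],"turn":[0,0,-0.05]},
  {"translation":[40,-8,-75],"turn":[0,0,-0.12]},
  {"translation":[72,-14,-75],"turn":[0,0,-0.2]},
  {"translation":[105,-21,-75],"turn":[0,0,-0.28]},
  {"translation":[135,-27,-75],"turn":[0,0,-0.35]},
  {"translation":[157,-31.5,-75],"turn":[0,0,-0.388]},
  {"translation":[167,-33.5,-65],"turn":[0,0,-0.388]},
  {"translation":[167,-33.5,-50],"turn":[0,0,-0.388]},
  {"translation":[167,-33.5,-40],"turn":[0,0,-0.388]},
  {"translation":[167,-33.5,-40],"turn":[0,0,-0.388]},
])

```text
clock: 19.18
position: [0.602, -0.3014, 0.074]
ee_rot: [-3.137, 0.135, 0.007]
force: [0.5, 0.7, -2.4]
width: 0.388
```

```bash
python3 - <<'E'
from h import *
s=arm.observe();print(s['position'],s['clock'],s['width'],s['ee_rot'])
cv2.imwrite('pics/w7.png',arm.get_image('wrist'))
E
```

```text
[ 0.60199748 -0.30143043  0.07398789] 19.1833 0.38809383589286545 [-3.13684037  0.13546693  0.00737237]
```

View pics/w7.png

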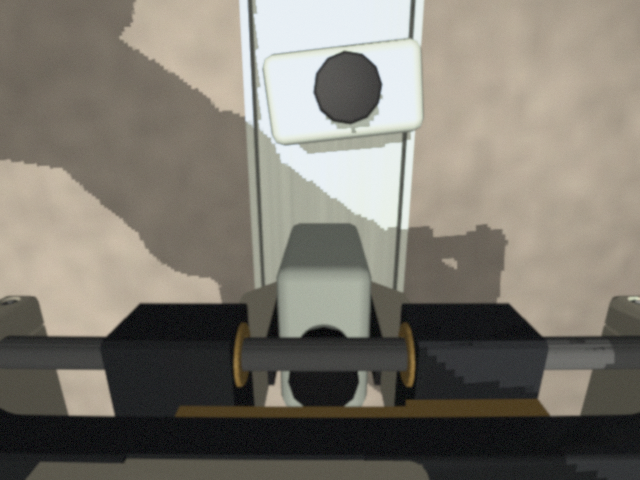

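The held flask is centred between the tray walls with a wide gap to the packed flask. I lower and release.

jog_arm([
  {"translation":[0,0,12],"turn":[0,0,0]},
  {"translation":[0,0,22],"turn":[0,0,0]},
  {"translation":[0,0,30],"turn":[0,0,0]},
  {"translation":[0,0,35],"turn":[0,0,0]},
  {"translation":[0,0,36],"turn":[0,0,0]},
  {"translation":[0,0,36],"turn":[0,0,0]},
  {"translation":[0,0,36],"turn":[0,0,0]},
])

```text
clock: 19.82
position: [0.6039, -0.3025, 0.0408]
ee_rot: [-3.139, 0.135, 0.0]
force: [-0.8, 0.1, -2.6]
width: 0.391
```

jog_arm([
  {"translation":[0,0,0],"turn":[0,0,0]},
  {"translation":[0,0,0],"turn":[0,0,0]},
  {"translation":[0,0,0],"turn":[0,0,0]},
  {"translation":[0,0,0],"turn":[0,0,0]},
  {"translation":[0,0,0],"turn":[0,0,0]},
  {"translation":[0,0,0],"turn":[0,0,0]},
  {"translation":[0,0,-10],"turn":[0,0,0]},
  {"translation":[0,0,-40],"turn":[0,0,0]},
  {"translation":[0,0,-80],"turn":[0,0,0]},
  {"translation":[0,0,-120],"turn":[0,0,0]},
  {"translation":[-40,0,-120],"turn":[0,0,0]},
  {"translation":[-80,0,-120],"turn":[0,0,0]},
], claw=-1)

```text
clock: 20.82
position: [0.527, -0.2967, 0.1645]
ee_rot: [3.135, -0.131, 0.011]
force: [-1.0, -1.0, -0.9]
width: 1.002
```

jog_arm([
  {"translation":[-40,0,-20],"turn":[0,0,0]},
  {"translation":[-80,0,-40],"turn":[0,0,0]},
  {"translation":[-120,0,-40],"turn":[0,0,0]},
  {"translation":[-150,0,-40],"turn":[0,0,0]},
  {"translation":[-150,0,-40],"turn":[0,0,0]},
  {"translation":[-150,0,-40],"turn":[0,0,0]},
])

```text
clock: 21.32
position: [0.3735, -0.2827, 0.202]
ee_rot: [-3.137, 0.138, -0.003]
force: [0.6, 0.9, 0.4]
width: 1.003
```

```bash
python3 - <<'E'
from h import *
s=arm.observe();print(s['position'],s['clock'],s['width'])
t=arm.get_image('top')[150:350,100:540];si=arm.get_image('side')[80:420,180:480]
t=cv2.resize(t,(450,205));si=cv2.resize(si,(340,385))
o=np.zeros((385,790,3),'uint8');o[:205,:450]=t;o[:,450:]=si;cv2.imwrite('pics/end.png',o)
E
```

```text
[ 0.37352653 -0.28266971  0.20199475] 21.3167 1.0028528710016498
```

View pics/end.png

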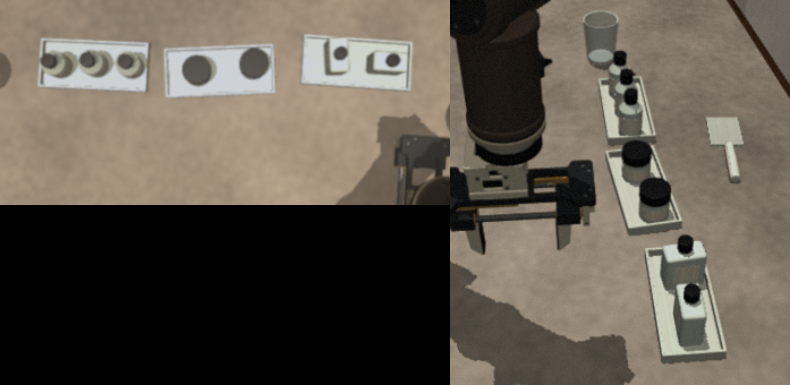

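All seven containers stand upright in the right trays, and the arm is clear of them.

```bash
python3 -c "
from cell import arm
print(arm.sign_off())"
```

```text
the job is handed in; nothing more can be done
None
```

All four containers are packed upright: both round bottles with the round bottle, the jar with the jar and the oblong bottle with the oblong bottle. I handed the job in at about 21 s on the robot's clock.

- **Last check:** the final top and side pictures show all seven containers standing inside the correct trays. The arm was drawn back with the gripper open, touching nothing. I did not look again after handing in.
- **Grasps and forces:** each grasp closed at about the expected width (46, 54, 46 and 36 mm). The highest wrist force I read was about 4 N.
- **Disagreements:**
  - The first top-camera estimates of the bottles were 6–10 mm off the close wrist-camera view, so I used the wrist view to correct each grasp.
  - The packed oblong bottle stands across its tray, not along it as described. I left it as it was and placed the new one along the tray.
  - One batch of move calls was refused for a missing "turn" value; I resent it, and nothing had moved.

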